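Press a filter cassette home with the bench bar clamp

TASK

The white filter cassette in its grey holder is sticking out part-way. Squeeze the clamp's trigger, letting it spring back between strokes, to walk the jaw onto the cassette and press it fully home, and keep it pressed firmly for about half a second; then push the release tab until the jaw has gone all the way back, and let go. The cassette is delicate, so feel for the moment it seats and do not squeeze hard after that; work the clamp only by its grip, trigger and tab, without touching the bar, jaw or cassette, and leave the bottle, dish and timer where they are.

Things in the scene. Friction and masses are not known exactly. Their poses are not given: they have to be found in the camera images.
- clamp: Bar clamp in a bench stand, fixed. Origin on the worktop; x = the way the jaw walks, z up. Base plate 335x110x12 mm (x -85 to 250). Grey housing x -52 to 102, y -24 to 24, top at z 67 mm. On it at y 0 stand the black trigger (x -26 to -14, z 70 to 136 mm) and, 30 mm in front, the black fixed grip; the release tab is at x 85 mm.
- grip_face (a point): Outer side (x 30 mm, z 115 mm in the clamp frame) of the fixed grip, which is 14 x 32 mm in x, y, top at z 138 mm. Over trigger and grip it is 56 mm at rest, 39 mm fully squeezed. The grip does not move.
- trigger_face (a point): Outer side of the trigger (12 x 30 mm in x, y) at z 115 mm, y 0; at x -26 mm in the clamp frame at rest. It is squeezed straight along clamp +x, towards the grip. Once the cassette is home, all added force goes on to it: force of the jaw = force on the trigger less 6 to 7 N. At the end of a full stroke the trigger's own stop carries the force.
- trigger_slide (a joint): Travel of the trigger in m: 0 at rest, 0.017 fully squeezed; a spring of 2 to 4 N brings it back. A squeeze moves the bar with it 1:1; the bar catches every 5 mm, so a full stroke gains 15 mm. It takes 4 to 8 N on the trigger while the jaw is free, about 12 N while it pushes the cassette.
- bar: Steel bar, 10 x 10 mm, toothed below, running through the housing along clamp x at z 45 mm (rear end 117 mm behind the clamp origin at rest), with the steel jaw plate at its front end, 46 mm wide and 44 high. Origin = that of the clamp when back. Not to be touched.
- bar_slide (a joint): How far bar and jaw have walked in m: 0 all the way back, 0.050 the most. A spring of 2 to 4 N pulls it back as soon as the release tab is held down (within about 1 s).
- jaw_face (a point): Middle of the rubber front face of the jaw, z 43 mm; it looks along clamp +x.
- tab_top (a point): Middle of the top of the release tab, a black push tab 22 x 30 mm on the front of the housing, 81 mm above the worktop at rest. Pressed straight down.
- tab_slide (a joint): Travel of the release tab in m: 0 up, 0.006 fully down on its stop. About 2 N at first, 6 N when down; springs up when let go. The jaw is free from about 0.004 on, as long as the tab is held.
- holder: Grey plastic holder 62x78x62 mm fixed on the clamp's base plate, its open front facing the jaw. Origin at the bottom of its front, 12 mm above the worktop; its x runs away from the jaw, parallel to clamp x. Its place along the plate varies.
- cassette: White filter cassette: a flange 8 mm thick, 74 wide, 48 high, and a body 54x42 mm that slides into the holder. Home when the back of its flange meets the front of the holder. Origin = that of the holder when home.
- cassette_face (a point): Middle of the front of the cassette's flange, at the height of the jaw face + 5 mm; the jaw presses on it.
- cassette_slide (a joint): How far the cassette sticks out in m: 0 fully home on a hard stop, larger = further out (the gap between flange and holder). Slides with about 4 N of friction and stays where it is left. Once home, the jaw must press it with some 10 to 15 N to seat the seal (8 N is the least); above 28 N it cracks.
- bottle_amber_1: Bystander: small brown bottle with black cap, 42 mm across, 89 high, loose. Origin at its underside.
- petri_1: Bystander: flat clear dish, 62 mm across, 14 high, loose. Origin at its underside.
- timer: Bystander: white bench timer 62x66x20 mm, loose. Origin at its underside.

How it is judged:
On the way, in this order (a step that is already met when the one before it is completed fails the run):
1. the cassette is home and the jaw presses it with more than 8 N for 0.3 s (value of joint cassette_slide below 0.0015 m and contact force between bar and cassette above 8 N), for 0.3 s.
2. the release tab is pressed down and the jaw has gone all the way back (value of joint bar_slide below 0.003 m and value of joint tab_slide above 0.003 m), for 0.05 s.
At the end, for the whole second after the job is handed in: The cassette is home within 2 mm, the jaw is back within 3 mm and at rest, the tab is up within 1 mm and the trigger out within 2 mm (value of joint each of cassette_slide, trigger_slide below 0.002 m and value of joint bar_slide below 0.003 m and value of joint tab_slide below 0.001 m and linear speed of bar below 0.01 m/s); the robot touches nothing.
It fails at once if the jaw presses the cassette with more than 28 N (contact force between bar and cassette above 28 N).
It fails at once if the robot touches the bar, the jaw or the cassette (contact force between any of the fingers, the arm and bar above 1 N or contact force between any of the fingers, the arm and cassette above 1 N).
It fails at once if the bottle, the dish or the timer is moved by more than 15 mm (distance of any of bottle_amber_1, petri_1, timer from where it was at the start of the episode above 0.015 m).
It fails at once if the bottle is tipped over (angle between bottle_amber_1's own z axis and vertical above 0.5 rad).
It also fails if it takes over 58 s, if anything falls off the work surface, if the arm or the gripper's body presses on something with over 40 N, if the wrist force passes 120 N, or if a joint passes its speed limit or range.

ROBOT

A 7-joint arm with a two-finger parallel gripper is mounted at the origin on a cart in front of the work surface, level with it; the furniture and walls round the work are solid. World frame = base frame: x ahead of the robot, y to its left, z up, the work surface at z = 0. Lengths are in m, angles in rad, forces in N, time in s.
With the tool pointing down it reaches from about 0.425 to 0.875 m from the base axis. Payload 4.7 kg.
Tool frame: the origin (TCP) lies on the centre line of the jaws, within the pads' length; the fingertips stand 17 mm ahead of it and the grasp point (between the pads) lies 2 mm behind it; z points along the fingers, y is the line along which they close (so a half turn about z gives the same grasp; the last joint's range is limited). The gripper opens to 85 mm and grips with 20 to 120 N. Pads are 22 mm wide; open, the fingers measure 114 mm over their backs; the gripper's body (76 mm by 85 mm) begins 54 mm behind the grasp point. The pads swing forward as they close: fully open they stand 13 mm farther back than shut.
Start: joints at [-1.243, 0.321, -0.07, 1.45, 0.023, 1.371, -0.057], TCP at [0.201, 0.618, 0.248] pointing down, gripper open.
Joint ranges: [-2.86, 2.86], [-0.3, 2.09], [-1.38, 1.24], [0.06, 2.45], [-1.56, 4.7], [0.09, 2.05], [-2.69, 2.69]. Speed limits (rad/s): [2.57, 2.57, 3.14, 3.14, 3.14, 3.14, 3.14].

INTERFACE

Orientations are given as a rotation vector (axis times angle).
In Python, from plant import sense, capture, job_done gives the robot as it stands.
- The arm moves only by the shell command python3 -m jog FILE [OPENING] [FORCE], which reads ROWS from the file FILE. ROWS is a JSON list of rows, 1 to 5 of them, each an object with the fields xyz (a list: dx, dy, dz in parts of the range, where 1.0 means 0.4 m), rot (a list: a rotation vector rx, ry, rz in shares of 2 rad (1.0 is 2 rad)); a field left out counts as zero; each row is the pose to reach, as a shift and turn from the pose commanded when the command began, along the tool's axes at that moment; what a row does not reach only later rows make up. A row lasts 1/8 s, in which the tool goes at most 0.0625 m and 0.188 rad, less where a joint would pass 70% of its speed; a pose out of reach is approached as far as the arm can. OPENING is the finger opening in m, set as the command begins (- or left out keeps the last). The fingers move at their own pace and stop on an object; FORCE is the grip in N (left out, the last holds). Time passes only in rows, so rows that do not move let the fingers close. It prints the time, the measured TCP pose, the force, the opening and the grip force at its end. Shift and turn numbers lie between -1 and 1, and a call with a number outside is refused. Input that does not fit is refused with a message, and nothing moves.
- sense(): the state, without advancing time (a new reading comes with each control period).
- capture(name): name is "side" or "top"; returns a dict with "frame" (480x640x3 uint8, blue, green, red), "intrinsics" (3x3 intrinsics, pixels), "position" and "orientation" of the camera in the world. Camera axes: x right, y down, z forward; pixel columns grow to the right and rows downward; lengths in m; the calibration is good to about 2 mm. A picture is of the moment at which its call begins. There is no depth.
- job_done(): hands the job in; it is judged then, once.
The state is a dict: "time_s": time; "joint_positions": joint angles; "joint_velocities": joint speeds; "joint_efforts": joint torques, N m; "tcp_pos": TCP position; "ee_rot": TCP orientation; "wrist_force": force on the tool from outside, world axes, zero at the start; "torque": the same for the moment, N m; "width": finger opening in m; "grip_force": force on a finger pad.
Only numpy, scipy, OpenCV 4.12 (cv2) and the standard library are available. Lean on these libraries where they do the work, as an engineer would, in place of code of your own. Each camera call takes 0.05 s, during which the arm holds its last target. There are 200 camera calls.

## Working session

There is one attempt and no reset: what is moved stays moved. The work goes in short steps, Python scripts to look and compute and a shell command to move; the robot and the scene stay as the last step left them, time stands still between calls to the robot, and variables do not carry over. Pictures are saved under pics/ and viewed, at most 10 in all, crops included, and the job is handed in when it is done.

```bash
mkdir -p pics; ls
python3 - <<'E'
from plant import sense,capture
import cv2,pickle
for n in("side","top"):
    c=capture(n);cv2.imwrite(f"pics/{n}0.png",c["frame"]);pickle.dump(c,open(f"{n}0.pkl","wb"))
    print(n,c["position"],c["orientation"],c["intrinsics"])
s=sense();print(s["time_s"],s["tcp_pos"],s["ee_rot"],s["wrist_force"],s["width"])
E
```

```text
pics
side [0.35319159 0.75019256 0.79044826] [-0.30103986  2.71822258 -1.29740246] [[575.15779657   0.         315.31192746]
 [  0.         575.15779657 227.95409969]
 [  0.           0.           1.        ]]
top [ 0.44028435 -0.07668718  0.93544523] [-2.16439411  2.13761754 -0.10818449] [[471.54169041   0.         324.15486992]
 [  0.         471.54169041 243.15724379]
 [  0.           0.           1.        ]]
0.1 [0.20049836 0.61783296 0.24733456] [-4.90792703e-01 -3.10280581e+00  2.65971370e-03] [-0.24508283 -1.06819787 -0.45726096] 0.08544978852908612
```

View pics/side0.png

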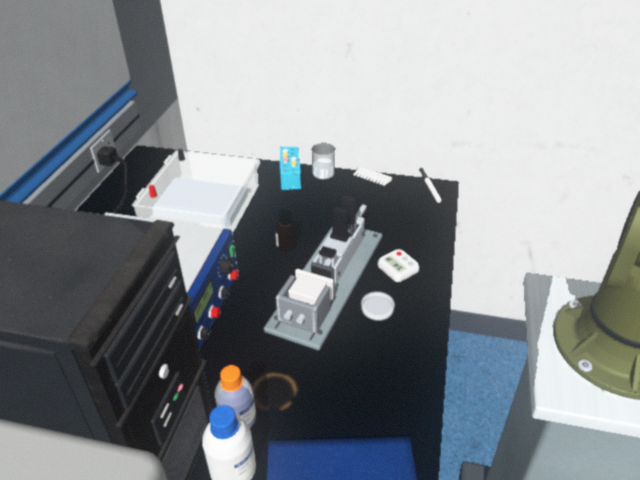

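View pics/top0.png

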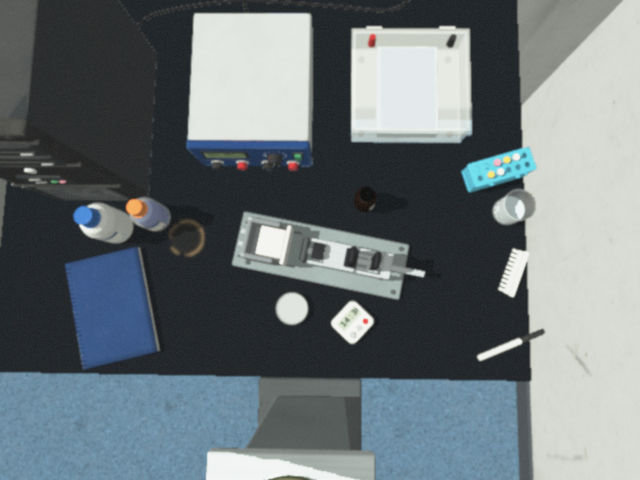

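The side view shows the clamp from about (295,340) to (375,235), with the holder nearest the camera. In the top view the plate corners are near (246,212), (408,245), (400,299) and (234,265), and the jaw walks towards image left. The bottle is at (366,199), the timer at (352,322) and the dish at (292,308).

```bash
cat > h.py <<'E'
import numpy as np,cv2,pickle
from scipy.spatial.transform import Rotation as R
def ray(c,uv):
    K=np.array(c["intrinsics"]);d=np.linalg.inv(K)@[uv[0],uv[1],1];return np.array(c["position"]),R.from_rotvec(c["orientation"]).apply(d)
def onz(c,uv,z):
    p,d=ray(c,uv);return p+d*(z-p[2])/d[2]
def proj(c,P):
    K=np.array(c["intrinsics"]);q=R.from_rotvec(c["orientation"]).inv().apply(np.array(P)-c["position"])@K.T
    return q[...,:2]/q[...,2:]
E
python3 - <<'E'
from h import *
t=pickle.load(open("top0.pkl","rb"));s=pickle.load(open("side0.pkl","rb"))
f=t["frame"];h=cv2.cvtColor(f,cv2.COLOR_BGR2HSV)
m=((f.max(2)>70)).astype(np.uint8);m[:205]=0;m[305:]=0;m[:,:225]=0;m[:,412:]=0
n,l,st,ce=cv2.connectedComponentsWithStats(m)
i=1+np.argmax(st[1:,4]);mm=(l==i).astype(np.uint8)
mm=cv2.morphologyEx(mm,cv2.MORPH_CLOSE,np.ones((9,9)));mm=cv2.morphologyEx(mm,cv2.MORPH_OPEN,np.ones((15,15)))
c=max(cv2.findContours(mm,0,2)[0],key=cv2.contourArea)
P=np.array([onz(t,p[0],.012)[:2] for p in c])
(r)=cv2.minAreaRect((P*1000).astype(np.float32));print(r);print(cv2.boxPoints(r))
for n,c,(x,y,w,hh) in(("top",t,(230,205,200,105)),("side",s,(255,190,140,165))):
    k=4 if n=="top" else 3.5
    cv2.imwrite(f"pics/{n}1.png",cv2.resize(c["frame"][y:y+hh,x:x+w],None,fx=k,fy=k,interpolation=cv2.INTER_CUBIC))
E
```

```text
((527.7142944335938, -52.330596923828125), (341.66900634765625, 113.5284652709961), 79.06689453125)
[[ 439.57944  -209.29826 ]
 [ 551.0473   -230.8304  ]
 [ 615.8491    104.63707 ]
 [ 504.3813    126.169205]]
```

View pics/top1.png

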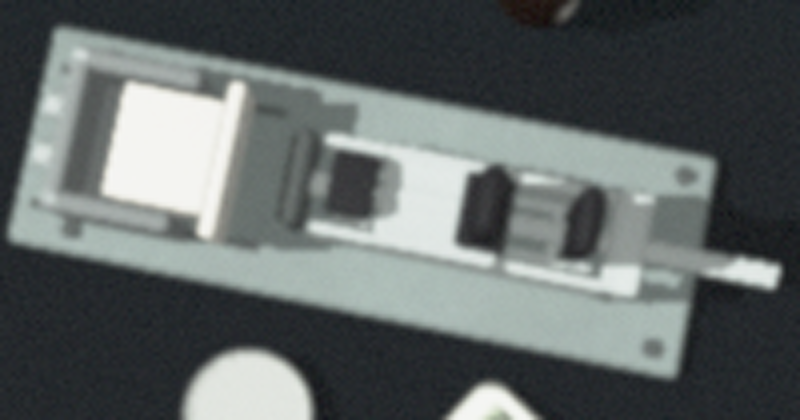

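View pics/side1.png

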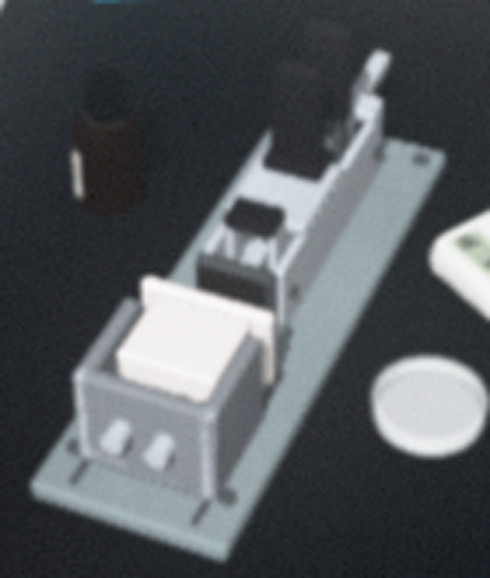

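The top crop shows the flange's front top edge at crop (240,85)-(210,238), the jaw near (298,180), the tab at (355,185), the grip at (487,205) and the trigger at (585,220). In the side crop the tab is at (255,215), the grip top at about (300,70) and the trigger top at about (325,35). I'll check the plate fit against these.

Run:
```python
from h import *
t=pickle.load(open("top0.pkl","rb"));s=pickle.load(open("side0.pkl","rb"))
a=np.radians(79.07);X=np.array([np.cos(a),np.sin(a),0]);Y=np.array([-X[1],X[0],0]);O=np.array([.5277,-.0523,0])-.0825*X
print("O",O)
W=lambda x,y,z:O+x*X+y*Y+np.array([0,0,z])
toC=lambda p:np.array([(p-O)@X,(p-O)@Y,p[2]]).round(4)
for n,p in dict(tab=(.085,0,.081),grip=(.023,0,.138),trig=(-.020,0,.136),hl=(.102,.024,.067),hr=(.102,-.024,.067),rear=(-.117,0,.045)).items():
    w=W(*p);u=(proj(t,w)-[230,205])*4;v=(proj(s,w)-[255,190])*3.5;print(n,w.round(4),u.round(),v.round())
def tri(u,v):
    p,d=ray(t,np.array(u)/4+[230,205]);q,e=ray(s,np.array(v)/3.5+[255,190])
    k=np.linalg.lstsq(np.c_[d,-e],q-p,rcond=None)[0];A=p+d*k[0];B=q+e*k[1];return (A+B)/2,np.linalg.norm(A-B)
for n,u,v in(("tab",(355,185),(255,213)),):
    P,g=tri(u,v);print(n,toC(P),g)
for n,u,z in(("flangefrontL",(213,238),.084-.002),("flangefrontR",(246,85),.082),("jawL",(283,225),.065),("jawR",(300,133),.065),("bottle",(545,0),.089),):
    print(n,toC(onz(t,np.array(u)/4+[230,205],z)))
print(toC(onz(t,(352,322),.02)),toC(onz(t,(366,199),.089)))
# plate corners in side
for p in((-.085,.055,.012),(-.085,-.055,.012),(.25,.055,.012),(.25,-.055,.012)): print(((proj(s,W(*p))-[255,190])*3.5).round(),((proj(t,W(*p))-[230,205])*4).round())
```

```text
O [ 0.51205721 -0.13330341  0.        ]
tab [ 0.5282 -0.0498  0.081 ] [354. 184.] [255. 205.]
grip [ 0.5164 -0.1107  0.138 ] [493. 199.] [300.  56.]
trig [ 0.5083 -0.1529  0.136 ] [592. 220.] [329.  16.]
hl [ 0.5078 -0.0286  0.067 ] [308. 230.] [284. 255.]
hr [ 0.555  -0.0377  0.067 ] [330. 129.] [202. 232.]
rear [ 0.4899 -0.2482  0.045 ] [777. 278.] [383.  52.]
tab [ 0.0848 -0.0002  0.0747] 0.00018820942621126626
flangefrontL [0.1427 0.0372 0.082 ]
flangefrontR [ 0.1428 -0.0345  0.082 ]
jawL [0.1142 0.0239 0.065 ]
jawR [ 0.1154 -0.0197  0.065 ]
bottle [ 0.0166 -0.0992  0.089 ]
[-0.0027  0.1152  0.02  ] [ 0.0191 -0.11    0.089 ]
[448. 145.] [678. 379.]
[281. 102.] [720. 158.]
[227. 541.] [  7. 240.]
[ 30. 474.] [57. 24.]
```

```bash
cat >> h.py <<'E'
a=np.radians(79.07);X=np.array([np.cos(a),np.sin(a),0]);Y=np.array([-X[1],X[0],0]);O=np.array([.5277,-.0523,0])-.0825*X
W=lambda x,y,z:O+x*X+y*Y+np.array([0,0,z])
toC=lambda p:np.array([(p-O)@X,(p-O)@Y,p[2]]).round(4)
def delta(target):
    from plant import sense
    s=sense();T=R.from_rotvec(s["ee_rot"]);M=T.as_matrix()
    best=[R.from_matrix(np.c_[np.cross(k*X,[0,0,-1]),k*X,[0,0,-1]]) for k in(1,-1)]
    d=min(((T.inv()*b).as_rotvec() for b in best),key=np.linalg.norm)
    print("tcpC",toC(s["tcp_pos"]),"shift",T.inv().apply(np.array(target)-s["tcp_pos"]).round(4),"rot",d.round(4),"tool y.X",round(M[:,1]@X,3),"t",s["time_s"])
    print("F clamp",(s["wrist_force"]@X).round(2),(s["wrist_force"]@Y).round(2),round(s["wrist_force"][2],2),"grip",s["grip_force"],"w",s["width"])
E
python3 -c "
from h import *
delta([.45,.15,.26]);delta(W(.002,0,.2))"
```

```text
tcpC [0.6784 0.4483 0.2473] shift [-0.3817 -0.368  -0.012 ] rot [-0.0017 -0.     -0.123 ] tool y.X 0.992 t 0.1
F clamp -1.1 0.04 -0.46 grip 0.0 w 0.08544978852908612
tcpC [0.6784 0.4483 0.2473] shift [-0.5279 -0.6162  0.0484] rot [-0.0017 -0.     -0.123 ] tool y.X 0.992 t 0.1
F clamp -1.1 0.04 -0.46 grip 0.0 w 0.08544978852908612
```

Units first: shifts go in shares of 0.4 m and turns go in shares of 2 rad. So -0.2 m is -0.5, -0.16 m is -0.4, -0.123 rad is -0.0615.

```bash
echo '[{"xyz":[-0.1,-0.1,-0.025],"rot":[0,0,-0.015]},{"xyz":[-0.2,-0.2,-0.025],"rot":[0,0,-0.03]},{"xyz":[-0.3,-0.3,-0.025],"rot":[0,0,-0.045]},{"xyz":[-0.4,-0.4,-0.025],"rot":[0,0,-0.06]},{"xyz":[-0.5,-0.5,-0.025],"rot":[0,0,-0.0615]}]' > next.json && python3 -m jog next.json 0.085 20
python3 -c "
from h import *
delta([.45,.15,.26]);delta(W(.002,0,.2))"
```

```text
time_s: 0.72
tcp_pos: [0.3297, 0.3643, 0.258]
ee_rot: [-0.299, -3.127, 0.0]
wrist_force: [1.2, -0.0, -0.1]
width: 0.0848
grip_force: 0.0
tcpC [0.454  0.2734 0.258 ] shift [-0.1587 -0.1876 -0.002 ] rot [-0.0002 -0.0001  0.0002] tool y.X 1.0 t 0.725
F clamp 0.18 -1.14 -0.13 grip 0.0 w 0.08479764054684151
tcpC [0.454  0.2734 0.258 ] shift [-0.2733 -0.452   0.0581] rot [-0.0002 -0.0001  0.0002] tool y.X 1.0 t 0.725
F clamp 0.18 -1.14 -0.13 grip 0.0 w 0.08479764054684151
```

To row units: -0.225 m is -0.5625, -0.18 m is -0.45.

```bash
echo '[{"xyz":[-0.0875,-0.1125,0]},{"xyz":[-0.175,-0.225,0]},{"xyz":[-0.2625,-0.3375,0]},{"xyz":[-0.35,-0.45,0]},{"xyz":[-0.4375,-0.5625,0]}]' > next.json && python3 -m jog next.json
echo '[{"xyz":[-0.0625,-0.125,0.025]},{"xyz":[-0.125,-0.25,0.05]},{"xyz":[-0.1875,-0.375,0.075]},{"xyz":[-0.2375,-0.5,0.125]},{"xyz":[-0.245,-0.5675,0.145]}]' > next.json && python3 -m jog next.json
echo '[{},{}]' > next.json && python3 -m jog next.json
python3 - <<'E'
from h import *
from plant import capture
delta(W(.002,0,.113))
c=capture("side");cv2.imwrite("pics/s2.png",cv2.resize(c["frame"][160:355,225:425],None,fx=3,fy=3))
E
```

```text
time_s: 1.35
tcp_pos: [0.4587, 0.1104, 0.2582]
ee_rot: [0.299, 3.127, 0.001]
wrist_force: [0.3, 1.0, 0.2]
width: 0.085
grip_force: 0.0
time_s: 1.98
tcp_pos: [0.5107, -0.1327, 0.199]
ee_rot: [-0.305, -3.125, 0.003]
wrist_force: [0.0, -0.0, 1.0]
width: 0.0853
grip_force: 0.0
time_s: 2.22
tcp_pos: [0.5116, -0.1281, 0.2002]
ee_rot: [-0.297, -3.127, -0.001]
wrist_force: [-0.3, -0.3, 1.3]
width: 0.0849
grip_force: 0.0
tcpC [0.005  0.0014 0.2002] shift [-0.0014 -0.0031  0.0872] rot [ 0.0008 -0.0003  0.0011] tool y.X 1.0 t 2.225
F clamp -0.33 0.26 1.32 grip 0.0 w 0.0849471202322333
```

View pics/s2.png

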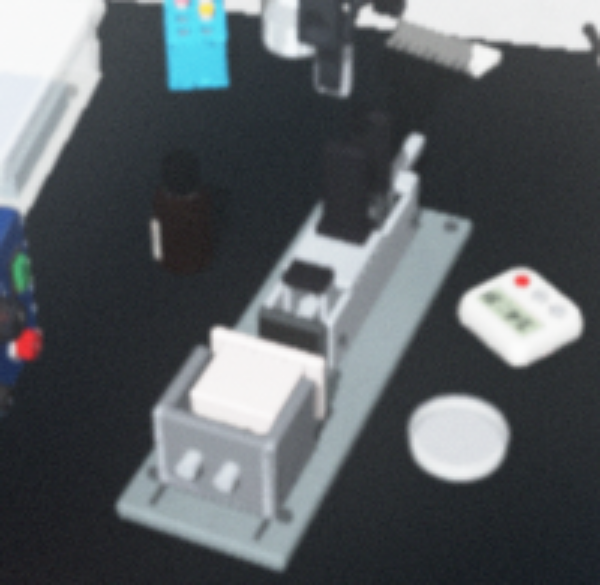

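The finger pair hangs above the trigger and grip, with the front finger at crop (335,60) and the grip top at (345,150), clear of everything. Descending.

To row units: 0.087 m is 0.2175, -0.003 m is -0.0075.

```bash
echo '[{"xyz":[-0.0025,-0.0075,0.075]},{"xyz":[-0.0025,-0.0075,0.15]},{"xyz":[-0.0025,-0.0075,0.2]},{"xyz":[-0.0025,-0.0075,0.2175]},{"xyz":[-0.0025,-0.0075,0.2175]}]' > next.json && python3 -m jog next.json
echo '[{},{}]' > next.json && python3 -m jog next.json 0.062
python3 -c "
from h import *
delta(W(.002,0,.113))"
```

```text
time_s: 2.9
tcp_pos: [0.5122, -0.1315, 0.1136]
ee_rot: [0.297, 3.127, 0.0]
wrist_force: [0.2, -0.1, 0.3]
width: 0.0849
grip_force: 0.0
time_s: 3.15
tcp_pos: [0.5126, -0.1324, 0.1142]
ee_rot: [0.299, 3.126, 0.001]
wrist_force: [0.6, 0.2, -0.0]
width: 0.0622
grip_force: 0.0
tcpC [ 0.001  -0.0003  0.1142] shift [0.0003 0.001  0.0012] rot [0.0005 0.0016 0.0002] tool y.X 1.0 t 3.15
F clamp 0.32 -0.52 -0.0 grip 0.0 w 0.062195730894644884
```

To row units: 0.003 m is 0.0075, 0.0015 m is 0.0038.

```bash
echo '[{"xyz":[0,0.0038,0]},{"xyz":[0,0.0075,0]},{"xyz":[0,0.0075,0]}]' > next.json && python3 -m jog next.json 0.050
python3 -c "
from h import *
delta(W(.005,0,.113))"
```

```text
time_s: 3.52
tcp_pos: [0.5139, -0.1271, 0.1153]
ee_rot: [0.296, 3.126, 0.006]
wrist_force: [-2.7, 5.0, 9.6]
width: 0.0503
grip_force: 7.7
tcpC [ 0.0064 -0.0006  0.1153] shift [ 0.0006 -0.0014  0.0023] rot [0.0039 0.0017 0.0016] tool y.X 1.0 t 3.525
F clamp 4.4 3.58 9.57 grip 7.675319239497185 w 0.05026711997279707
```

To row units: 0.0075 m is 0.0188, 0.006 m is 0.015.

```bash
echo '[{"xyz":[0,0.0075,0]},{"xyz":[0,0.015,0]},{"xyz":[0,0.0188,0]},{"xyz":[0,0.0188,0]}]' > next.json && python3 -m jog next.json 0.036
python3 -c "
from h import *
delta(W(.0105,0,.113))"
```

```text
time_s: 4.03
tcp_pos: [0.5152, -0.1215, 0.1166]
ee_rot: [0.298, 3.125, 0.004]
wrist_force: [-6.6, 3.6, 19.1]
width: 0.0385
grip_force: 19.3
tcpC [ 0.0122 -0.0008  0.1166] shift [ 0.0008 -0.0017  0.0036] rot [0.0026 0.002  0.0006] tool y.X 1.0 t 4.025
F clamp 2.31 7.16 19.15 grip 19.30821865797043 w 0.03851998826380623
```

To row units: -0.0085 m is -0.0213, -0.006 m is -0.015.

```bash
echo '[{"xyz":[0,-0.0075,0]},{"xyz":[0,-0.015,0]},{"xyz":[0,-0.0213,0]},{"xyz":[0,-0.0213,0]}]' > next.json && python3 -m jog next.json 0.062
python3 - <<'E'
from h import *
from plant import capture
delta(W(.0035,0,.113))
c=capture("top");pickle.dump(c,open("top1.pkl","wb"));cv2.imwrite("pics/t2.png",cv2.resize(c["frame"][205:310,230:430],None,fx=4,fy=4,interpolation=cv2.INTER_CUBIC))
E
```

```text
time_s: 4.53
tcp_pos: [0.5121, -0.1307, 0.1131]
ee_rot: [-0.3, -3.127, 0.0]
wrist_force: [0.2, 0.4, -0.3]
width: 0.0623
grip_force: 0.0
tcpC [0.0025 0.0005 0.1131] shift [-0.0005  0.001   0.0001] rot [-0.0002 -0.0004 -0.0006] tool y.X 1.0 t 4.525
F clamp 0.4 -0.16 -0.28 grip 0.0 w 0.06231485352182668
```

View pics/t2.png

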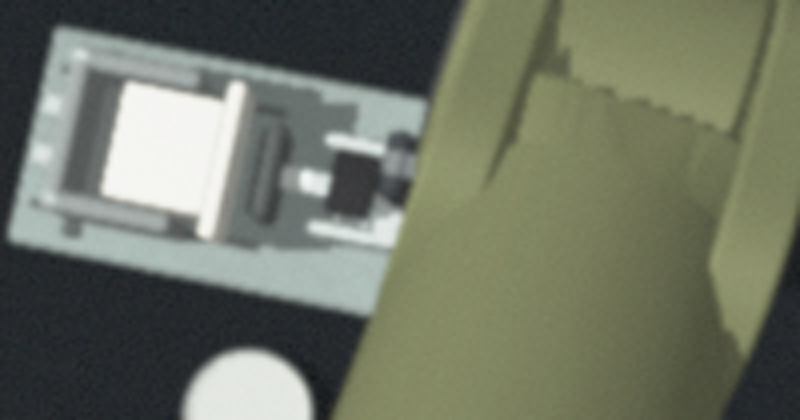

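The jaw has walked to crop (268,175). The flange is still at (225,160), and the holder's side walls end at about (200,78) and (167,222), leaving a gap behind the flange. I'll measure the remaining travel from these points.

```bash
python3 - <<'E'
from h import *
t=pickle.load(open("top0.pkl","rb"));
for n,u,z in(("wallR",(200,78),.074),("wallL",(167,222),.074),("flR",(246,85),.082),("flL",(213,238),.082),("jaw now R",(275,120),.065),("jaw now L",(250,220),.065)):
    print(n,toC(onz(t,np.array(u)/4+[230,205],z)))
E
echo '[{"xyz":[0,0.0025,0]},{"xyz":[0,0.0075,-0.0025]},{"xyz":[0,0.015,-0.005]},{"xyz":[0,0.02,-0.0075]},{"xyz":[0,0.0225,-0.0075]}]' > next.json && python3 -m jog next.json 0.044
python3 -c "
from h import *
delta(W(.0105,0,.113))"
```

```text
wallR [ 0.1654 -0.0345  0.074 ]
wallL [0.1659 0.0339 0.074 ]
flR [ 0.1428 -0.0345  0.082 ]
flL [0.1427 0.0372 0.082 ]
jaw now R [ 0.1281 -0.0234  0.065 ]
jaw now L [0.1297 0.0247 0.065 ]
time_s: 5.2
tcp_pos: [0.5134, -0.1239, 0.1154]
ee_rot: [-0.301, -3.127, 0.005]
wrist_force: [2.2, -6.8, -6.7]
width: 0.0441
grip_force: 8.0
tcpC [0.0095 0.0004 0.1154] shift [-0.0004  0.001   0.0024] rot [-0.0034  0.0003 -0.0014] tool y.X 1.0 t 5.2
F clamp -6.29 -3.5 -6.68 grip 7.995266318321228 w 0.04414452475480262
```

To row units: 0.002 m is 0.005, 0.001 m is 0.0025.

```bash
echo '[{"xyz":[0,0.0025,0]},{"xyz":[0,0.005,0]},{"xyz":[0,0.005,0]},{"xyz":[0,0.005,0]}]' > next.json && python3 -m jog next.json 0.036
python3 -c "
from h import *
delta(W(.0035,0,.113))"
```

```text
time_s: 5.7
tcp_pos: [0.514, -0.1212, 0.1162]
ee_rot: [-0.301, -3.127, 0.003]
wrist_force: [1.1, -5.2, -2.8]
width: 0.0386
grip_force: 22.8
tcpC [0.0122 0.0004 0.1162] shift [-0.0004 -0.0087  0.0032] rot [-0.0021 -0.     -0.001 ] tool y.X 1.0 t 5.7
F clamp -4.88 -2.03 -2.82 grip 22.776227295398712 w 0.03857649082220633
```

To row units: -0.0095 m is -0.0238, -0.006 m is -0.015.

```bash
echo '[{"xyz":[0,-0.0075,0]},{"xyz":[0,-0.015,0.0025]},{"xyz":[0,-0.0238,0.005]},{"xyz":[0,-0.0238,0.005]}]' > next.json && python3 -m jog next.json 0.062
python3 - <<'E'
from h import *
from plant import capture
delta(W(.0035,0,.113))
c=capture("top");pickle.dump(c,open("top2.pkl","wb"));cv2.imwrite("pics/t3.png",cv2.resize(c["frame"][205:310,230:430],None,fx=4,fy=4,interpolation=cv2.INTER_CUBIC))
E
```

```text
time_s: 6.2
tcp_pos: [0.5126, -0.1288, 0.1143]
ee_rot: [0.3, 3.127, 0.001]
wrist_force: [0.1, -0.0, 0.6]
width: 0.0622
grip_force: 0.0
tcpC [0.0045 0.0003 0.1143] shift [-0.0003 -0.001   0.0013] rot [ 0.0006  0.     -0.0003] tool y.X 1.0 t 6.2
F clamp 0.01 -0.12 0.61 grip 0.0 w 0.062153281594252215
```

View pics/t3.png

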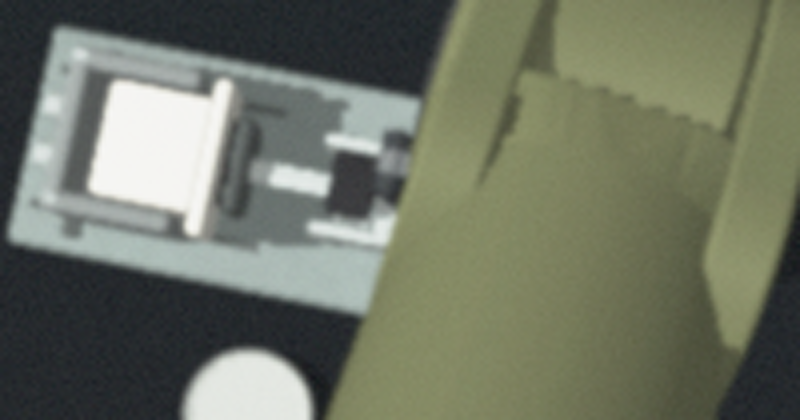

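The cassette went in about 6 mm and is roughly 9 mm out; the flange is at crop (212,160) and the jaw just behind it at (238,165). I'll take the third stroke in small steps, feeling for the seat near width 45 mm.

To row units: 0.003 m is 0.0075, 0.002 m is 0.005.

```bash
echo '[{"xyz":[0,0.0025,0]},{"xyz":[0,0.005,-0.0025]},{"xyz":[0,0.0075,-0.0025]}]' > next.json && python3 -m jog next.json 0.050
python3 -c "
from h import *
delta(W(.0065,0,.113))"
echo '[{"xyz":[0,0.0013,0]},{"xyz":[0,0.0025,-0.0013]}]' > next.json && python3 -m jog next.json 0.048
python3 -c "
from h import *
delta(W(.0075,0,.113))"
```

```text
time_s: 6.62
tcp_pos: [0.5131, -0.127, 0.1153]
ee_rot: [0.3, 3.127, -0.002]
wrist_force: [-0.4, -5.3, -0.7]
width: 0.0504
grip_force: 7.6
tcpC [0.0064 0.0002 0.1153] shift [-0.0002  0.0001  0.0023] rot [-0.0012  0.0005 -0.0004] tool y.X 1.0 t 6.625
F clamp -5.26 -0.59 -0.66 grip 7.6042091846466064 w 0.050436472504238564
time_s: 6.88
tcp_pos: [0.5133, -0.126, 0.1157]
ee_rot: [0.3, 3.127, -0.002]
wrist_force: [1.9, -6.2, -3.9]
width: 0.0482
grip_force: 8.7
tcpC [0.0074 0.0002 0.1157] shift [-0.0002  0.0001  0.0027] rot [-0.0013  0.0005 -0.0006] tool y.X 1.0 t 6.875
F clamp -5.69 -3.08 -3.91 grip 8.689274713397026 w 0.04817396181255197
```

```bash
for w in 1; do echo '[{"xyz":[0,0.0008,0]},{"xyz":[0,0.0008,0]}]' > next.json && python3 -m jog next.json 0.047; done
echo '[{"xyz":[0,0.0013,0]},{"xyz":[0,0.0013,0]}]' > next.json && python3 -m jog next.json 0.046
python3 -c "
from h import *
delta(W(.0075,0,.113))"
```

```text
time_s: 7.12
tcp_pos: [0.5134, -0.1255, 0.1158]
ee_rot: [0.3, 3.127, -0.001]
wrist_force: [-0.0, -4.6, 0.2]
width: 0.0474
grip_force: 9.1
time_s: 7.38
tcp_pos: [0.5135, -0.1251, 0.116]
ee_rot: [0.3, 3.127, -0.001]
wrist_force: [-0.4, -5.3, 1.3]
width: 0.0461
grip_force: 13.6
tcpC [0.0084 0.0002 0.116 ] shift [-0.0002 -0.0009  0.003 ] rot [-0.0009  0.0004 -0.0005] tool y.X 1.0 t 7.375
F clamp -5.3 -0.59 1.3 grip 13.574614226818085 w 0.04610005508846754
```

To row units: 0.0002 m is 0.0005.

```bash
echo '[{"xyz":[0,0.0005,0]},{"xyz":[0,0.0005,0]}]' > next.json && python3 -m jog next.json 0.0455
python3 -c "
from h import *
delta(W(.0075,0,.113))"
```

```text
time_s: 7.62
tcp_pos: [0.5135, -0.1247, 0.116]
ee_rot: [0.3, 3.127, -0.001]
wrist_force: [-0.4, -5.8, 1.6]
width: 0.0451
grip_force: 3.4
tcpC [0.0088 0.0002 0.116 ] shift [-0.0002 -0.0013  0.003 ] rot [-0.0006  0.0003 -0.0005] tool y.X 1.0 t 7.625
F clamp -5.81 -0.72 1.64 grip 3.376748990267515 w 0.04512225460313891
```

To row units: 0.0002 m is 0.0005.

```bash
echo '[{"xyz":[0,0.0005,0]},{"xyz":[0,0.0005,0]}]' > next.json && python3 -m jog next.json 0.0445
python3 -c "
from h import *
delta(W(.0075,0,.113))"
```

```text
time_s: 7.88
tcp_pos: [0.5136, -0.1242, 0.1161]
ee_rot: [0.3, 3.127, -0.0]
wrist_force: [-0.9, -4.4, 4.3]
width: 0.045
grip_force: 4.9
tcpC [0.0092 0.0002 0.1161] shift [-0.0002 -0.0017  0.0031] rot [-0.0002  0.0002 -0.0003] tool y.X 1.0 t 7.875
F clamp -4.48 0.09 4.3 grip 4.852675795555115 w 0.044971177121351624
```

To row units: 0.0002 m is 0.0005.

```bash
echo '[{"xyz":[0,0.0005,0]},{"xyz":[0,0.0005,0]}]' > next.json && python3 -m jog next.json 0.0440
python3 -c "
from h import *
delta(W(.0075,0,.113))"
```

```text
time_s: 8.12
tcp_pos: [0.5136, -0.124, 0.1162]
ee_rot: [0.299, 3.127, -0.0]
wrist_force: [-1.8, -4.4, 5.2]
width: 0.0441
grip_force: 5.1
tcpC [0.0095 0.0002 0.1162] shift [-0.0002 -0.002   0.0032] rot [-0.0001  0.0002 -0.0002] tool y.X 1.0 t 8.125
F clamp -4.63 0.98 5.2 grip 5.087603330612183 w 0.04412611524368752
```

To row units: 0.0004 m is 0.001.

```bash
echo '[{"xyz":[0,0.001,0]},{"xyz":[0,0.001,0]}]' > next.json && python3 -m jog next.json 0.043
python3 -c "
from h import *
delta(W(.0075,0,.113))"
```

```text
time_s: 8.38
tcp_pos: [0.5138, -0.1235, 0.1163]
ee_rot: [0.299, 3.127, 0.0]
wrist_force: [-2.9, -4.1, 6.0]
width: 0.0433
grip_force: 5.6
tcpC [0.01   0.0002 0.1163] shift [-0.0002 -0.0025  0.0033] rot [ 0.      0.0002 -0.0001] tool y.X 1.0 t 8.375
F clamp -4.55 2.09 6.01 grip 5.596013702452183 w 0.04332407426255866
```

```bash
echo '[{},{}]' > next.json && python3 -m jog next.json
python3 - <<'E'
from h import *
from plant import capture
delta(W(.0075,0,.113))
c=capture("top");pickle.dump(c,open("top3.pkl","wb"));cv2.imwrite("pics/t4.png",cv2.resize(c["frame"][205:285,230:340],None,fx=7,fy=7,interpolation=cv2.INTER_CUBIC))
E
```

```text
time_s: 8.62
tcp_pos: [0.5137, -0.1235, 0.1163]
ee_rot: [0.3, 3.127, 0.0]
wrist_force: [-3.2, -3.7, 6.4]
width: 0.0431
grip_force: 5.6
tcpC [0.0099 0.0002 0.1163] shift [-0.0002 -0.0024  0.0033] rot [ 0.0001  0.0002 -0.0002] tool y.X 1.0 t 8.625
F clamp -4.24 2.49 6.42 grip 5.60072835534811 w 0.043106718795757316
```

View pics/t4.png

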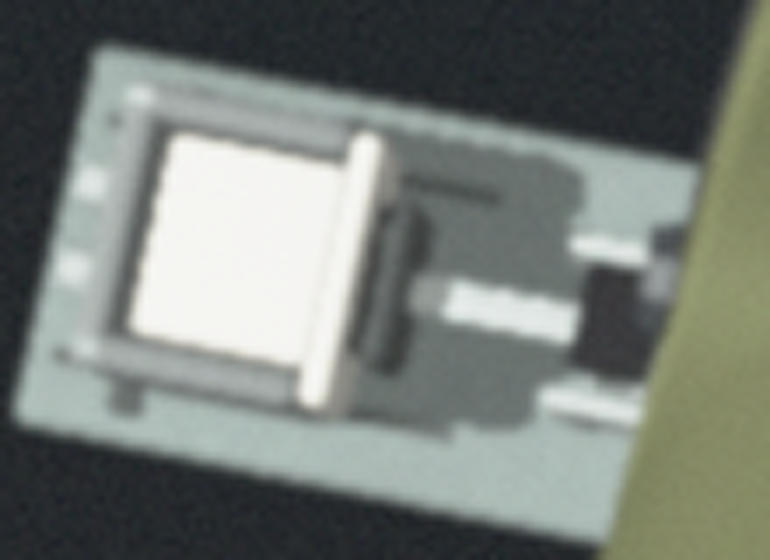

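The cassette is nearly home: the flange back is at about crop (350,130), almost on the wall ends, and the jaw is just behind the flange at (395,285). Continuing in 1 mm steps.

To row units: -0.0005 m is -0.0013, 0.0003 m is 0.0008.

```bash
python3 -c "
from h import *
t=pickle.load(open('top3.pkl','rb'))
for u,z in(((388,140),.082),((335,410),.082),((350,130),.074),((300,400),.074)): print(toC(onz(t,np.array(u)/7+[230,205],z)))"
echo '[{"xyz":[0,0.0008,-0.0013]},{"xyz":[0,0.0013,-0.0013]}]' > next.json && python3 -m jog next.json 0.042
python3 -c "
from h import *
delta(W(.0075,0,.113))"
```

```text
[ 0.1542 -0.0345  0.082 ]
[0.1527 0.0375 0.082 ]
[ 0.1657 -0.0362  0.074 ]
[0.1633 0.0364 0.074 ]
time_s: 8.93
tcp_pos: [0.5138, -0.123, 0.1165]
ee_rot: [0.299, 3.127, -0.0]
wrist_force: [-1.2, -4.3, 4.2]
width: 0.0421
grip_force: 5.6
tcpC [0.0105 0.0002 0.1165] shift [-0.0002 -0.003   0.0035] rot [-0.0001  0.0003 -0.0002] tool y.X 1.0 t 8.925
F clamp -4.44 0.38 4.18 grip 5.5521974712610245 w 0.042082469629226106
```

To row units: 0.0005 m is 0.0013, 0.0003 m is 0.0008.

```bash
echo '[{"xyz":[0,0.0008,0]},{"xyz":[0,0.0013,0]}]' > next.json && python3 -m jog next.json 0.041
python3 -c "
from h import *
delta(W(.0075,0,.113))"
```

```text
time_s: 9.18
tcp_pos: [0.5139, -0.1226, 0.1166]
ee_rot: [0.3, 3.127, -0.0]
wrist_force: [-2.4, -5.9, 5.2]
width: 0.0412
grip_force: 14.7
tcpC [0.0108 0.0002 0.1166] shift [-0.0002 -0.0033  0.0036] rot [-0.0002  0.0002 -0.0002] tool y.X 1.0 t 9.175
F clamp -6.28 1.21 5.16 grip 14.748628288507462 w 0.04118657892949539
```

To row units: 0.0004 m is 0.001, 0.0002 m is 0.0005.

```bash
echo '[{"xyz":[0,0.0005,0]},{"xyz":[0,0.001,0]}]' > next.json && python3 -m jog next.json 0.040
python3 -c "
from h import *
delta(W(.0075,0,.113))"
```

```text
time_s: 9.43
tcp_pos: [0.5139, -0.1224, 0.1167]
ee_rot: [0.3, 3.127, -0.001]
wrist_force: [-2.1, -6.1, 5.9]
width: 0.0407
grip_force: 19.5
tcpC [0.011  0.0002 0.1167] shift [-0.0002 -0.0035  0.0037] rot [-0.0005  0.0002 -0.0003] tool y.X 1.0 t 9.425
F clamp -6.38 0.91 5.9 grip 19.460703134536743 w 0.04072188326339811
```

To row units: 0.0004 m is 0.001, 0.0002 m is 0.0005.

```bash
echo '[{"xyz":[0,0.0005,0]},{"xyz":[0,0.001,0]}]' > next.json && python3 -m jog next.json 0.039
python3 -c "
from h import *
delta(W(.0075,0,.113))"
```

```text
time_s: 9.68
tcp_pos: [0.5139, -0.1224, 0.1167]
ee_rot: [0.3, 3.127, -0.001]
wrist_force: [-3.2, -7.0, 6.0]
width: 0.0409
grip_force: 19.5
tcpC [0.011  0.0002 0.1167] shift [-0.0002 -0.0035  0.0037] rot [-0.0009  0.0003 -0.0005] tool y.X 1.0 t 9.675
F clamp -7.48 1.83 5.95 grip 19.468155205249786 w 0.04086162947429725
```

It stalls at width 40.8 mm, 2.3 mm short of the trigger's stop, at about 20 N, so it is seated. Holding, then checking the picture numerically.

```bash
echo '[{},{},{},{},{}]' > next.json && python3 -m jog next.json
python3 - <<'E'
from h import *
from plant import capture
delta(W(.0075,0,.113))
c=capture("top");pickle.dump(c,open("top4.pkl","wb"));cv2.imwrite("pics/t5.png",cv2.resize(c["frame"][205:285,230:340],None,fx=7,fy=7,interpolation=cv2.INTER_CUBIC))
E
```

```text
time_s: 10.3
tcp_pos: [0.514, -0.1225, 0.1167]
ee_rot: [0.3, 3.127, -0.001]
wrist_force: [-3.2, -6.0, 5.2]
width: 0.0411
grip_force: 19.6
tcpC [0.011  0.0002 0.1167] shift [-0.0002 -0.0035  0.0037] rot [-0.0008  0.0003 -0.0006] tool y.X 1.0 t 10.3
F clamp -6.5 1.98 5.23 grip 19.616013765335083 w 0.0410684910318579
```

View pics/t5.png

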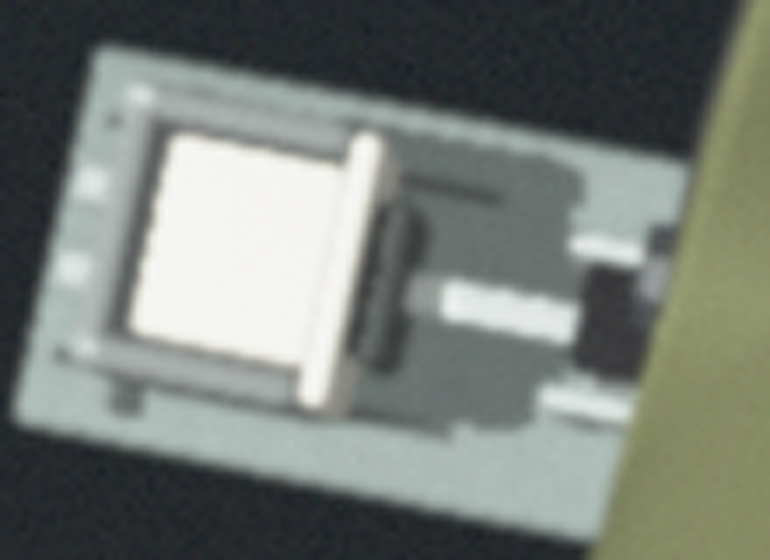

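The flange is at crop (345,260), unchanged under about 20 N of trigger force, with the jaw on it at (390,285). It is home and has been pressed for over 1 s. Next I'll let go of the trigger, rise and go to the tab.

To row units: -0.02 m is -0.05, -0.008 m is -0.02.

```bash
echo '[{"xyz":[0,-0.0075,0]},{"xyz":[0,-0.015,0]},{"xyz":[0,-0.02,0]},{"xyz":[0,-0.02,0]},{"xyz":[0,-0.02,-0.05]}]' > next.json && python3 -m jog next.json 0.075
echo '[{"xyz":[0,0,-0.075]},{"xyz":[0,0,-0.1375]},{"xyz":[0,0,-0.1375]}]' > next.json && python3 -m jog next.json
echo '[{"xyz":[0,0.075,0]},{"xyz":[0,0.15,0]},{"xyz":[0,0.2075,0]},{"xyz":[0,0.2075,0]},{"xyz":[0,0.2075,0]}]' > next.json && python3 -m jog next.json 0
python3 -c "
from h import *
delta(W(.086,0,.1))"
```

```text
time_s: 10.98
tcp_pos: [0.5114, -0.1287, 0.1352]
ee_rot: [-0.298, -3.124, -0.0]
wrist_force: [0.8, 0.3, 1.1]
width: 0.0747
grip_force: 0.0
time_s: 11.35
tcp_pos: [0.5139, -0.1293, 0.1932]
ee_rot: [0.298, 3.123, 0.002]
wrist_force: [-0.2, 0.5, -0.3]
width: 0.0748
grip_force: 0.0
time_s: 11.98
tcp_pos: [0.5277, -0.049, 0.1907]
ee_rot: [-0.301, -3.126, 0.001]
wrist_force: [0.8, 0.6, 0.5]
width: -0.0001
grip_force: 0.0
tcpC [0.0857 0.0006 0.1907] shift [-0.0007  0.0004  0.0907] rot [-0.001 -0.001 -0.001] tool y.X 1.0 t 11.975
F clamp 0.77 -0.64 0.46 grip 0.0 w -0.00010040207327307027
```

To row units: 0.096 m is 0.24, 0.094 m is 0.235.

```bash
echo '[{"xyz":[0,0,0.1]},{"xyz":[0,0,0.1875]},{"xyz":[0,0,0.225]},{"xyz":[0,0,0.235]},{"xyz":[0,0,0.24]}]' > next.json && python3 -m jog next.json
python3 -c "
from h import *
delta(W(.086,0,.093))"
```

```text
time_s: 12.6
tcp_pos: [0.5288, -0.0486, 0.0964]
ee_rot: [0.3, 3.126, 0.0]
wrist_force: [-1.5, -0.4, 2.3]
width: 0.0003
grip_force: 1.2
tcpC [ 0.0863 -0.0003  0.0964] shift [ 0.0003 -0.0003  0.0034] rot [ 0.0001  0.0011 -0.0008] tool y.X 1.0 t 12.6
F clamp -0.66 1.43 2.3 grip 1.1557913292199373 w 0.0002791879448426179
```

To row units: 0.006 m is 0.015, 0.0055 m is 0.0138.

```bash
echo '[{"xyz":[0,0,0.0038]},{"xyz":[0,0,0.0075]},{"xyz":[0,0,0.0113]},{"xyz":[0,0,0.0138]},{"xyz":[0,0,0.015]}]' > next.json && python3 -m jog next.json
echo '[{},{},{},{},{}]' > next.json && python3 -m jog next.json
python3 -c "
from h import *
delta(W(.086,0,.093))"
```

```text
time_s: 13.22
tcp_pos: [0.5295, -0.048, 0.0914]
ee_rot: [0.299, 3.125, 0.002]
wrist_force: [-4.1, -1.2, 16.0]
width: -0.0003
grip_force: 8.2
time_s: 13.85
tcp_pos: [0.5295, -0.048, 0.0915]
ee_rot: [0.299, 3.125, 0.002]
wrist_force: [-4.5, -1.1, 14.8]
width: 0.0001
grip_force: 7.5
tcpC [ 0.0871 -0.0009  0.0915] shift [ 0.0009 -0.0011 -0.0015] rot [ 0.0013  0.0023 -0.    ] tool y.X 1.0 t 13.85
F clamp -1.95 4.18 14.83 grip 7.465146160251379 w 0.00013179898118256177
```

```bash
for i in 1; do echo '[{},{},{},{},{}]' > next.json && python3 -m jog next.json; done
echo '[{},{},{},{},{}]' > next.json && python3 -m jog next.json
python3 - <<'E'
from plant import capture
import cv2
a=cv2.resize(capture("side")["frame"][180:355,255:395],None,fx=2.8,fy=2.8)
cv2.imwrite("pics/s6.png",a)
E
```

```text
time_s: 14.48
tcp_pos: [0.5295, -0.048, 0.0915]
ee_rot: [0.299, 3.125, 0.002]
wrist_force: [-4.2, -1.1, 15.0]
width: -0.0004
grip_force: 7.5
time_s: 15.1
tcp_pos: [0.5295, -0.048, 0.0915]
ee_rot: [0.299, 3.125, 0.002]
wrist_force: [-3.6, -0.5, 15.2]
width: -0.0005
grip_force: 7.5
```

View pics/s6.png

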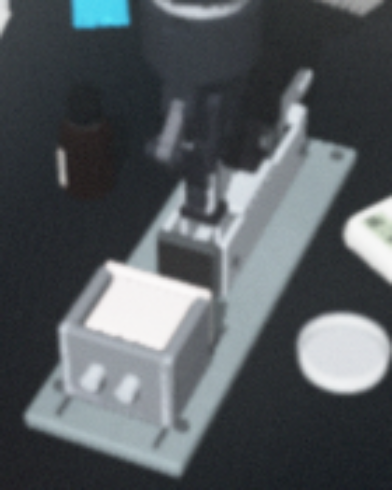

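The side view shows the cassette flush in the holder at (150,310), the jaw back against the housing at (190,255), the bar's rear end out again at (300,85), and the bystanders in place. Letting go upwards.

To row units: -0.13 m is -0.325, -0.1 m is -0.25.

```bash
echo '[{"xyz":[0,0,-0.05]},{"xyz":[0,0,-0.15]},{"xyz":[0,0,-0.25]},{"xyz":[0,0,-0.325]},{"xyz":[0,0,-0.325]}]' > next.json && python3 -m jog next.json
echo '[{"xyz":[0.125,0,0]},{"xyz":[0.25,0,0]},{"xyz":[0.25,0,0]},{"xyz":[0.25,0,0]}]' > next.json && python3 -m jog next.json
python3 - <<'E'
from plant import capture
from h import *
c=capture("top");s=capture("side");s0=pickle.load(open("side0.pkl","rb"))["frame"]
a=cv2.resize(c["frame"][205:310,230:430],None,fx=3,fy=3,interpolation=cv2.INTER_CUBIC)
b=np.hstack([cv2.resize(f[190:300,290:400],None,fx=2.4,fy=2.4) for f in(s0,s["frame"])])
b=cv2.copyMakeBorder(b,0,0,0,600-b.shape[1],0);cv2.imwrite("pics/f.png",np.vstack([a,b]))
E
```

```text
time_s: 15.78
tcp_pos: [0.5299, -0.0473, 0.2216]
ee_rot: [0.298, 3.122, 0.003]
wrist_force: [1.1, -0.3, -0.4]
width: -0.0003
grip_force: 0.0
time_s: 16.27
tcp_pos: [0.4303, -0.0286, 0.219]
ee_rot: [0.298, 3.127, 0.001]
wrist_force: [-0.2, -0.7, -0.5]
width: 0.0003
grip_force: 0.0
```

View pics/f.png

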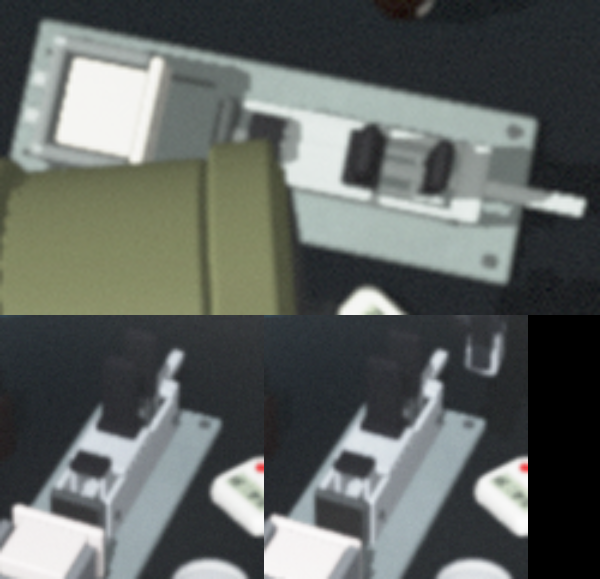

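The bar's rear end (583,207), jaw, tab and trigger are all where they started, and the cassette is home.

```bash
python3 -c "
from plant import job_done
print(job_done())"
```

```text
the job is handed in; nothing more can be done
None
```

The job is handed in: the cassette was pressed home and held for over a second at an estimated 13–16 N at the jaw, then the jaw was released all the way back, and the arm is clear with the bottle, dish and timer untouched; no verdict came back.

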